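# Lock the stirrer hub with its pin

### The arm

A 7-joint arm with a two-finger parallel gripper is mounted at the origin on the work surface. World frame = base frame: x ahead of the robot, y to its left, z up, the work surface at z = 0. Lengths are in m, angles in rad, forces in N, time in s.
With the tool pointing down it reaches from about 0.425 to 1.025 m from the base axis. Payload 3.6 kg.
Tool frame: the origin (TCP) lies midway between the tips of the shut fingers; the grasp point (between the pads) lies 19 mm behind it; z points along the fingers, y is the direction in which the jaws open and shut (so a half turn about z gives the same grasp; the last joint's range is limited). The gripper opens to 85 mm and grips with 20 to 120 N. Pads are 22 mm wide; open, the fingers measure 114 mm over their backs; the gripper's body (76 mm by 85 mm) begins 54 mm behind the grasp point. The pads swing forward as they close: fully open they stand 13 mm farther back than shut.
Start: joints at [1.171, 0.591, 0.048, 1.609, -0.033, 0.943, -0.034], TCP at [0.218, -0.691, 0.231] pointing down, gripper open.
Joint ranges: [-2.69, 2.69], [-0.47, 2.24], [-1.27, 1.36], [0.19, 2.51], [-1.53, 4.68], [0.08, 2.07], [-3.09, 3.09]. Speed limits (rad/s): [2.57, 2.57, 3.14, 3.14, 3.14, 3.14, 3.14].

### API

Orientations are given as [roll, pitch, yaw] about the fixed x, y, z axes, in that order (R = Rz(yaw) Ry(pitch) Rx(roll)).
In Python, from rig import get_obs, capture, job_done gives the robot as it stands.
- The arm moves only by the tool arm_command, never from a script. Its argument "deltas" is a list of rows, each an object of numbers: "jaw": the closure in counts, from 0 (fully open) to 255 (shut); "x", "y", "z": the shift along the tool's x, y, z in cm; "wx", "wy", "wz": the turn, a rotation vector about the tool's x, y, z in degrees. A call has 1 to 5 rows; each row shifts and turns the pose as measured when the row begins, along the tool's axes as they then stand; what a row does not reach is not made up. A row lasts 1/12 s, in which the tool goes at most 41.7 mm and 7.16 degrees, less where a joint would pass 70% of its speed; a pose out of reach is approached as far as the arm can. A call is refused whole if a number of a shift passes 4.17 or a number of a turn 7.16, either way. A call with a gripper value outside its range is refused whole. The fingers move at their own pace and stop on an object; "force" is the grip in N (left out, the last holds). Time passes only in rows, so rows that do not move let the fingers close. It gives the time, the measured TCP pose, the force and the opening at its end, in the units of the state.
- get_obs(): the state, without advancing time (a new reading comes with each control period).
- capture(name): name is "side" or "top" or "wrist"; returns a dict with "color" (480x640x3 uint8, red, green, blue), "camera_matrix" (3x3 intrinsics, pixels), "extrinsics" (4x4, takes a point from camera to world coordinates); the wrist camera has in their place "tool_from_camera" (4x4, takes a point from camera to tool coordinates, whose origin is the TCP and whose axes are the flange's). Camera axes: x right, y down, z forward; pixel columns grow to the right and rows downward; lengths in m; the calibration is good to about 2 mm. A picture is of the moment at which its call begins: read the wrist's pose just before it. There is no depth.
- job_done(): hands the job in, once; it reports no verdict.
The state is a dict: "clock": time; "qpos": joint angles; "qvel": joint speeds; "joint_torque": joint torques, N m; "tool_pos": TCP position; "tcp_rot": TCP orientation; "contact_force": force on the tool from outside, world axes, zero at the start; "wrist_torque": the same for the moment, N m; "width": finger opening in m.
Only numpy, scipy, OpenCV 4.12 (cv2) and the standard library are available. Lean on these libraries where they do the work, as an engineer would, in place of code of your own. Each camera call takes 0.05 s, during which the arm holds its last target. There are 200 camera calls.

### The job

Lock the curd stirrer's hub on the bench: swing its loose collar round by the upright handle until the hole in the collar's lug lies over the socket hole in the hub's foot. Then take the black-knobbed locking pin from the white tool block, pass it down through the lug into the socket until its flange sits flat on the lug, and let go.

Things in the scene. Friction and masses are not known exactly. Their poses are not given: they have to be found in the camera images.
- collar (a joint): Angle (rad) of the loose bronze collar about the hub's vertical pivot, counter-clockwise positive from above, range -1.0 to 2.6. At 0 the hole in its lug lies exactly over the socket; it starts between 0.7 and 2.2. It is stiff enough to stay where it is left (about 2 N at the handle). A square drive stub stands on the pivot, its top 88 mm above the bench.
- lug_hole (a point): Centre of the 28 mm round hole, at its upper mouth, in the collar's square lug (56 x 56 x 12 mm), 75 mm from the pivot. The mouth is chamfered; the lug's top is 58 mm above the bench.
- handle (a point): Upright round bronze post, 18 mm in diameter, on the collar's arm opposite the lug, 75 mm from the pivot; it stands from 58 to 103 mm above the bench. The point is on its axis, 82 mm above the bench; its x axis points level to the pivot and on to the lug's hole.
- socket (a point): Mouth centre of the socket: a vertical round hole 28 mm across, 36 mm deep, in the 56 mm square block at one end of the hub's fixed foot (plate 215 x 100 mm). The mouth is 44 mm above the bench, 2 mm under the lug as that passes over. z is up, x points level away from the pivot, which lies 75 mm along -x.
- pin_center (a point): Mid-height of the locking pin (90 mm tall, 0.2 kg), which hangs upright in one of 3 holes, 95 mm apart, of a white block 52 mm high, beside a T-handled trier and a dial thermometer. Tip upwards: tapered 16 mm shank 44 mm long, flange 46 mm wide 6 mm thick, round black knob 30 mm wide 40 mm tall. The point is 45 mm above the tip, 25 mm below the knob's middle; z up.
Not all that is in view belongs to the job. Leave any blue or purple look-alike of the part that bears pin_center alone.

How it is judged:
On the way:
1. the collar is turned so that its lug's hole lies over the socket (within 17 degrees), before the pin goes in (value of joint collar between -0.3 and 0.3 rad and (horizontal distance between pin_center and socket above 0.05 m or height (world z) of pin_center above 0.098 m)), for 0.1 s.
At the end, for the whole second after the job is handed in: The locking pin stands upright (within 10 degrees) through the collar's lug in the socket, within 14 mm of its centre line, its flange down on the lug (within 7 mm), and the collar is within 0.22 rad of its aligned place (horizontal distance between pin_center and socket below 0.014 m and z of pin_center in the frame of socket below 0.022 m and angle between pin_center's own z axis and vertical below 0.17 rad and value of joint collar between -0.22 and 0.22 rad); the robot touches nothing.
It also fails if it takes over 56 s, if anything falls off the work surface, if the arm or the gripper's body presses on something with over 40 N, if the wrist force passes 120 N, or if a joint passes its speed limit or range.

## Working session

There is one attempt and no reset: what is moved stays moved. The work goes in short steps, Python scripts to look and compute and a tool call to move; the robot and the scene stay as the last step left them, time stands still between calls to the robot, and variables do not carry over. Pictures are saved under pics/ and viewed, about 8 in all and at most 12, crops included, and the job is handed in when it is done.

Besides the shell and the picture viewer there is one more tool, called in YAML: its name, and indented under it one key for each argument. arm_command: Moves the arm, as the interface text tells. Its arguments: {"type":"object","properties":{"deltas":{"type":"array"},"force":{"type":"number"}},"required":["deltas"]}

```bash
mkdir -p pics; ls; cat > h.py <<'E'
import numpy as np, cv2
from rig import get_obs, capture, job_done
from scipy.spatial.transform import Rotation as R
def snap(cam,name):
    o=get_obs(); c=capture(cam); K=np.array(c["camera_matrix"])
    if cam=="wrist":
        T=np.eye(4);T[:3,:3]=R.from_euler('xyz',o["tcp_rot"]).as_matrix();T[:3,3]=o["tool_pos"]
        E=T@np.array(c["tool_from_camera"])
    else: E=np.array(c["extrinsics"])
    im=cv2.cvtColor(c["color"],cv2.COLOR_RGB2BGR); cv2.imwrite(f"pics/{name}.png",im)
    np.savez(f"pics/{name}.npz",K=K,E=E); return im,K,E
def load(name):
    d=np.load(f"pics/{name}.npz"); return cv2.imread(f"pics/{name}.png"),d["K"],d["E"]
def onz(uv,z,K,E):
    d=E[:3,:3]@np.linalg.solve(K,[uv[0],uv[1],1]); return E[:3,3]+d*(z-E[2,3])/d[2]
def proj(p,K,E):
    q=K@(E[:3,:3].T@(np.array(p)-E[:3,3])); return q[:2]/q[2]
E
python3 - <<'E'
from h import *
o=get_obs();print(o)
a,K,E=snap("top","top1");print(K,E.round(3));b,K,E=snap("side","side1");print(E.round(3))
E
```

```text
pics
{'clock': 0.0, 'qpos': array([ 1.17148021,  0.59213172,  0.04829118,  1.60985098, -0.03325909,
        0.94271183, -0.03371384]), 'qvel': array([ 2.56440716e-05, -5.43325803e-04,  1.94269913e-03, -1.51251742e-04,
       -1.12039173e-03, -5.16596377e-04, -1.23587091e-03]), 'joint_torque': array([-1.02585341e-05, -5.48698390e+01,  1.54705435e+00, -1.98124516e+01,
        9.48492321e-03,  8.88109003e-03, -7.98241047e-07]), 'tool_pos': array([ 0.21802286, -0.69055376,  0.23012093]), 'tcp_rot': array([-3.13929990e+00,  1.57915558e-04,  3.05913499e-01]), 'contact_force': array([ 0.92464277, -0.55544399,  0.47216358]), 'wrist_torque': array([0.02347569, 0.05770095, 0.00796511]), 'width': 0.08543990603854466}
[[618.5201038    0.         311.76948709]
 [  0.         618.5201038  242.9134519 ]
 [  0.           0.           1.        ]] [[ 0.02  -0.989  0.146  0.414]
 [-0.999 -0.016  0.03  -0.082]
 [-0.028 -0.146 -0.989  1.162]
 [ 0.     0.     0.     1.   ]]
[[-0.966 -0.19   0.174  0.411]
 [-0.257  0.722 -0.642  0.573]
 [-0.004 -0.665 -0.747  0.821]
 [ 0.     0.     0.     1.   ]]
```

View pics/top1.png

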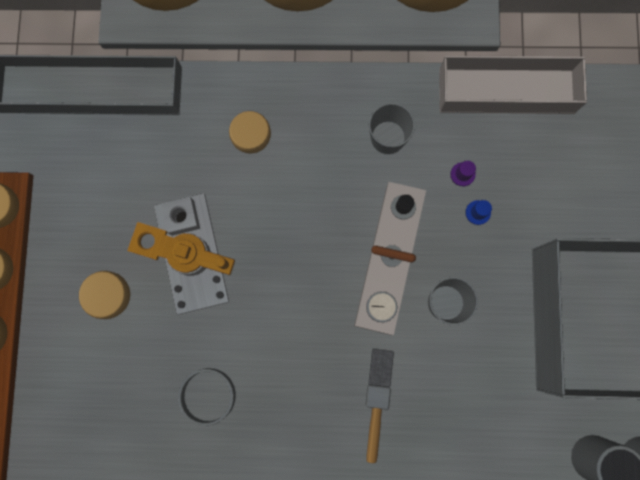

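View pics/side1.png

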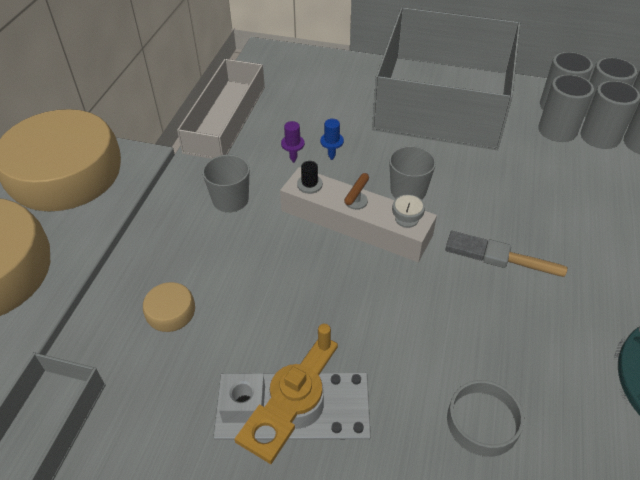

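The top view shows the hub: socket about (179,214), lug hole (149,241), stub (184,252) and handle (224,265). There are three pin-like candidates: black knob in the white block (404,204), purple (463,173) and blue (479,211), both standing free. The black one in the white block fits the description. The side view agrees: black (310,175), hub at the bottom.

```bash
python3 - <<'E'
from h import *
def blob(m,uv,r=25):
    n,l,s,c=cv2.connectedComponentsWithStats(m.astype(np.uint8)); 
    k=[i for i in range(1,n) if s[i,4]>25]
    i=min(k,key=lambda i:np.hypot(*(c[i]-uv))); return c[i],s[i]
tiles=[]
for nm,kn,so,lh,ha in (("top1",(404,204),(179,214),(149,241),(224,265)),("side1",(310,175),(242,392),(264,433),(324,330))):
    im,K,E=load(nm); hsv=cv2.cvtColor(im,cv2.COLOR_BGR2HSV); v=im.max(2)
    org=(hsv[...,0]>10)&(hsv[...,0]<24)&(hsv[...,1]>150)&(v>60)
    win=np.zeros(v.shape,bool); win[kn[1]-18:kn[1]+18,kn[0]-18:kn[0]+18]=1
    c,s=blob((v<45)&win,kn);print(nm,"knob",c,s,"z.078",onz(c,.078,K,E).round(4),"z.098",onz(c,.098,K,E).round(4))
    win=np.zeros(v.shape,bool); win[so[1]-18:so[1]+18,so[0]-18:so[0]+18]=1
    c,s=blob((v<95)&win,so);print("socket",c,s,onz(c,.044,K,E).round(4))
    win=np.zeros(v.shape,bool); win[lh[1]-16:lh[1]+16,lh[0]-16:lh[0]+16]=1
    c,s=blob(~org&win,lh);print("lug",c,s,onz(c,.058,K,E).round(4))
    for p in [kn,(ha[0]-40,ha[1]-20 if nm=="top1" else ha[1]+50)]:
        x,y=p;t=im[max(0,y-50):y+50,max(0,x-65):x+65];tiles.append(cv2.resize(t,(400,300),interpolation=cv2.INTER_CUBIC))
cv2.imwrite("pics/c1.png",np.vstack([np.hstack(tiles[:2]),np.hstack(tiles[2:])]))
E
```

```text
top1 knob [404.60434783 204.04347826] [396 196  18  18 230] z.078 [ 0.6465 -0.2128  0.078 ] z.098 [ 0.6423 -0.2104  0.098 ]
socket [177.81651376 214.5       ] [170 207  17  16 218] [0.6281 0.2016 0.044 ]
lug [146.93434343 240.63636364] [140 233  15  16 198] [0.5761 0.2521 0.058 ]
side1 knob [309.14772727 173.94602273] [302 162  16  25 352] z.078 [ 0.6441 -0.2121  0.078 ] z.098 [ 0.6379 -0.191   0.098 ]
socket [238.98657718 396.22818792] [232 386  19  17 149] [0.6267 0.2087 0.044 ]
lug [264.59356725 433.90350877] [254 425  23  19 342] [0.5729 0.2569 0.058 ]
```

View pics/c1.png

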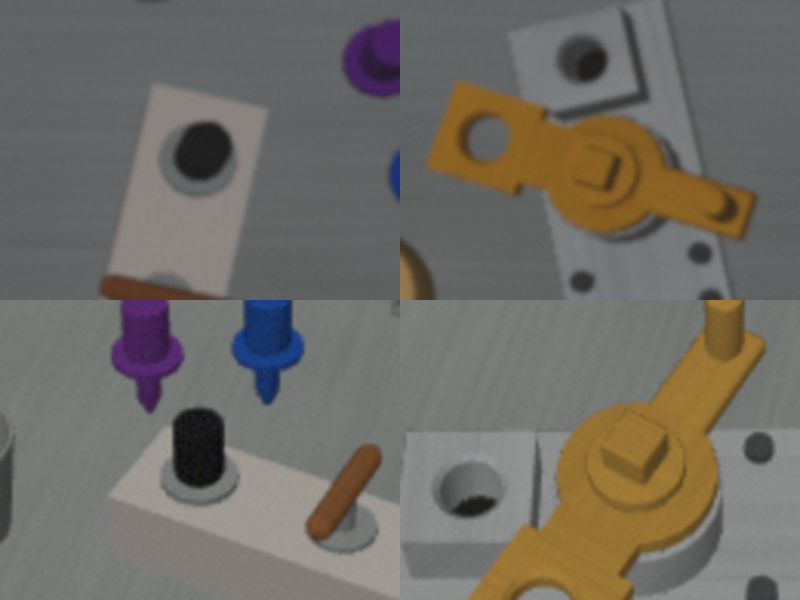

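The crop confirms the black knob in the white block, with its flange on top. Next: the pivot, and checks on the distances.

```bash
python3 - <<'E'
from h import *
_,K,E=load("top1");_,K2,E2=load("side1")
def two(a,b):
    A=[];y=[]
    for uv,k,e in((a,K,E),(b,K2,E2)):
        d=e[:3,:3]@np.linalg.solve(k,[*uv,1]);d/=np.linalg.norm(d);P=np.eye(3)-np.outer(d,d);A.append(P);y.append(P@e[:3,3])
    return np.linalg.lstsq(np.vstack(A),np.hstack(y),rcond=None)[0]
stub_t=(119+196/3.077,195+160/3);stub_s=(219+(638-400)/3.077,330+(435-300)/3)
print("stub",onz(stub_t,.088,K,E),onz(stub_s,.088,K2,E2),two(stub_t,stub_s))
so_t=(178.2,214.2);so_s=(241.7,393)
S=onz(so_t,.044,K,E);print("socket",S,onz(so_s,.044,K2,E2),two(so_t,so_s))
ha_t=(119+(718-400)/3.077,195+206/3);print("handle top .103",onz(ha_t,.103,K,E),onz((324,329),.103,K2,E2))
L=onz((147.2,240.7),.058,K,E); P=onz(stub_t,.088,K,E);H=onz(ha_t,.103,K,E)
print("lug",L)
for n,q in(("S",S),("L",L),("H",H)): d=q-P;print(n,np.hypot(*d[:2]),np.degrees(np.arctan2(d[1],d[0])))
# block edges direction and flange centre
kt=(339+203/3.077,154+147/3)
print("knob top .098",onz(kt,.098,K,E), "flange top .058", onz((339+198/3.077,154+158/3),.058,K,E), onz((245+199/3.077,125+(478-300)/3),.058,K2,E2))
E
```

```text
stub [0.55904488 0.17859406 0.088     ] [0.55167268 0.18099671 0.088     ] [0.55595289 0.17906951 0.0844522 ]
socket [0.62862861 0.20090932 0.044     ] [0.62471425 0.20317398 0.044     ] [0.62750989 0.20150976 0.04047216]
handle top .103 [0.53138662 0.10454756 0.103     ] [0.53216573 0.11149616 0.103     ]
lug [0.57603698 0.25160659 0.058     ]
S 0.07307439328533678 17.780869870888868
L 0.07496373320091036 76.89884202013447
H 0.07904342000329144 -110.48194724708324
knob top .098 [ 0.64413821 -0.21104744  0.098     ] flange top .058 [ 0.6459444  -0.21294346  0.058     ] [ 0.6421357  -0.20714595  0.058     ]
```

arm_command:
  deltas:
    - {"x": 2.6,"y": -2.9}
    - {"x": 2.6,"y": -2.9}
    - {"x": 2.6,"y": -2.9}
    - {"x": 2.6,"y": -2.9}
    - {"x": 2.6,"y": -2.9}
  force: 30

```text
validation failed for argument at $.de...
```

arm_command:
  deltas:
    - {"x": 2.6,"y": -2.9}
    - {"x": 2.6,"y": -2.9}
    - {"x": 2.6,"y": -2.9}
    - {"x": 2.6,"y": -2.9}
    - {"x": 2.6,"y": -2.9}

```text
validation failed for argument at $.de...
```

arm_command:
  deltas:
    - {"x": 2.3,"y": -3.1}
    - {"x": 2.3,"y": -3.1}
    - {"x": 2.3,"y": -3.1}
    - {"x": 2.3,"y": -3.1}
    - {"x": 2.3,"y": -3.1}

```text
validation failed for argument at $.de...
```

arm_command:
  deltas:
    - {"x": 2.6,"y": -2.9,"z": 0,"wx": 0,"wy": 0,"wz": 0,"jaw": 0}
    - {"x": 2.6,"y": -2.9,"z": 0,"wx": 0,"wy": 0,"wz": 0,"jaw": 0}
    - {"x": 2.6,"y": -2.9,"z": 0,"wx": 0,"wy": 0,"wz": 0,"jaw": 0}
    - {"x": 2.6,"y": -2.9,"z": 0,"wx": 0,"wy": 0,"wz": 0,"jaw": 0}
    - {"x": 2.6,"y": -2.9,"z": 0,"wx": 0,"wy": 0,"wz": 0,"jaw": 0}
  force: 30

```text
clock: 0.52
tool_pos: [0.2917, -0.5171, 0.2261]
tcp_rot: [3.14, 0.008, 0.287]
contact_force: [0.4, -0.3, 0.0]
width: 0.0856
```

arm_command:
  deltas:
    - {"x": 2.6,"y": -3.0,"z": 0,"wx": 0,"wy": 0,"wz": 0,"jaw": 0}
    - {"x": 2.6,"y": -3.0,"z": 0,"wx": 0,"wy": 0,"wz": 0,"jaw": 0}
    - {"x": 2.6,"y": -3.0,"z": 0,"wx": 0,"wy": 0,"wz": 0,"jaw": 0}
    - {"x": 2.6,"y": -3.0,"z": 0,"wx": 0,"wy": 0,"wz": 0,"jaw": 0}
    - {"x": 2.6,"y": -3.0,"z": 0,"wx": 0,"wy": 0,"wz": 0,"jaw": 0}

```text
clock: 0.93
tool_pos: [0.3748, -0.3265, 0.2235]
tcp_rot: [-3.141, 0.009, 0.285]
contact_force: [0.5, -0.7, -0.3]
width: 0.0854
```

arm_command:
  deltas:
    - {"x": 2.4,"y": -3.1,"z": 0,"wx": 0,"wy": 0,"wz": 0,"jaw": 0}
    - {"x": 2.4,"y": -3.1,"z": 0,"wx": 0,"wy": 0,"wz": 0,"jaw": 0}
    - {"x": 2.4,"y": -3.1,"z": 0,"wx": 0,"wy": 0,"wz": 0,"jaw": 0}
    - {"x": 2.4,"y": -3.1,"z": 0,"wx": 0,"wy": 0,"wz": 0,"jaw": 0}
    - {"x": 2.4,"y": -3.1,"z": 0,"wx": 0,"wy": 0,"wz": 0,"jaw": 0}

```text
clock: 1.35
tool_pos: [0.4474, -0.1341, 0.2221]
tcp_rot: [-3.14, 0.01, 0.284]
contact_force: [1.2, -1.1, 0.4]
width: 0.0854
```

arm_command:
  deltas:
    - {"x": 2.4,"y": -3.35,"z": 0,"wx": 0,"wy": 0,"wz": 0,"jaw": 0}
    - {"x": 2.4,"y": -3.35,"z": 0,"wx": 0,"wy": 0,"wz": 0,"jaw": 0}
    - {"x": 2.4,"y": -3.35,"z": 0,"wx": 0,"wy": 0,"wz": 0,"jaw": 0}
    - {"x": 2.4,"y": -3.35,"z": 0,"wx": 0,"wy": 0,"wz": 0,"jaw": 0}
    - {"x": 2.4,"y": -3.35,"z": 0,"wx": 0,"wy": 0,"wz": 0,"jaw": 0}

```text
clock: 1.77
tool_pos: [0.5139, 0.0633, 0.2206]
tcp_rot: [-3.141, 0.011, 0.283]
contact_force: [0.7, -0.5, -0.3]
width: 0.0852
```

arm_command:
  deltas:
    - {"x": 1,"y": -1,"z": 0,"wx": 0,"wy": 0,"wz": -7,"jaw": 0}
    - {"x": 0,"y": 0,"z": 0,"wx": 0,"wy": 0,"wz": -7,"jaw": 0}
    - {"x": 0,"y": 0,"z": 0,"wx": 0,"wy": 0,"wz": -7,"jaw": 0}
    - {"x": 0,"y": 0,"z": 0,"wx": 0,"wy": 0,"wz": -7,"jaw": 0}
    - {"x": 0,"y": 0,"z": 0,"wx": 0,"wy": 0,"wz": 0,"jaw": 0}

```text
clock: 2.18
tool_pos: [0.5231, 0.0938, 0.2197]
tcp_rot: [-3.132, 0.003, 0.793]
contact_force: [-0.3, 0.6, 0.6]
width: 0.0856
```

```bash
python3 - <<'E'
from h import *
print(get_obs()["tool_pos"],get_obs()["tcp_rot"],get_obs()["qpos"].round(2))
im,K,E=snap("wrist","w1");print(E.round(3))
E
```

```text
[0.52307864 0.09382101 0.21974174] [-3.13165016e+00  3.00371949e-03  7.92543150e-01] [-0.07  0.38 -0.25  2.04  0.12  0.74 -1.17]
[[ 0.712 -0.663 -0.23   0.58 ]
 [-0.702 -0.678 -0.218  0.151]
 [-0.011  0.316 -0.949  0.362]
 [ 0.     0.     0.     1.   ]]
```

View pics/w1.png

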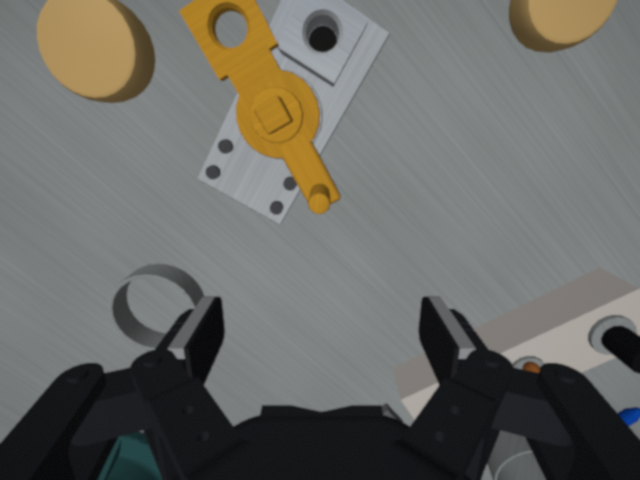

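The wrist view shows the handle top at about (318,203), stub (273,113), lug hole (231,28) and socket (322,31).

```bash
python3 - <<'E'
from h import *
_,K,E=load("w1")
P=onz((273,113),.088,K,E)
for n,uv,z in(("P",(273,113),.088),("H",(318,203),.103),("L",(231,28),.058),("S",(322,31),.044),("hole4",(277,208),.008),("knobtop",(0,0),.1)):
    q=onz(uv,z,K,E);d=q-P;print(n,q.round(4),np.hypot(*d[:2]).round(4),np.degrees(np.arctan2(d[1],d[0])).round(1))
E
```

```text
P [0.5547 0.1814 0.088 ] 0.0 0.0
H [0.5325 0.1099 0.103 ] 0.0749 -107.2
L [0.5747 0.251  0.058 ] 0.0724 74.0
S [0.6261 0.2014 0.044 ] 0.0742 15.6
hole4 [0.4797 0.1219 0.008 ] 0.0957 -141.6
knobtop [0.4781 0.3566 0.1   ] 0.1912 113.6
```

arm_command:
  deltas:
    - {"x": 1.7,"y": -0.4,"z": 3.5,"wx": 0,"wy": 0,"wz": 0,"jaw": 0}
    - {"x": 0,"y": 0,"z": 3.5,"wx": 0,"wy": 0,"wz": 0,"jaw": 0}
    - {"x": 0,"y": 0,"z": 3.0,"wx": 0,"wy": 0,"wz": 0,"jaw": 0}
    - {"x": 0,"y": 0,"z": 3.0,"wx": 0,"wy": 0,"wz": 0,"jaw": 0}
    - {"x": 0,"y": 0,"z": 0,"wx": 0,"wy": 0,"wz": 0,"jaw": 0}

```text
clock: 2.65
tool_pos: [0.5363, 0.1081, 0.0884]
tcp_rot: [-3.139, -0.005, 0.767]
contact_force: [-0.5, 0.4, -0.1]
width: 0.0855
```

arm_command:
  deltas:
    - {"x": -0.25,"y": -0.4,"z": 2.0,"wx": 0,"wy": 0,"wz": -1.0,"jaw": 0}
    - {"x": 0,"y": 0,"z": 0,"wx": 0,"wy": 0,"wz": 0,"jaw": 120}
    - {"x": 0,"y": 0,"z": 0,"wx": 0,"wy": 0,"wz": 0,"jaw": 215}
    - {"x": 0,"y": 0,"z": 0,"wx": 0,"wy": 0,"wz": 0,"jaw": 215}
    - {"x": 0,"y": 0,"z": 0,"wx": 0,"wy": 0,"wz": 0,"jaw": 215}
  force: 20

```text
clock: 3.07
tool_pos: [0.5338, 0.1079, 0.0717]
tcp_rot: [3.141, -0.005, 0.774]
contact_force: [-0.7, -0.0, -0.2]
width: 0.0388
```

arm_command:
  deltas:
    - {"x": 0,"y": 0,"z": 0,"wx": 0,"wy": 0,"wz": 0,"jaw": 215}
    - {"x": 0,"y": 0,"z": 0,"wx": 0,"wy": 0,"wz": 0,"jaw": 215}
    - {"x": 0,"y": 0,"z": 0,"wx": 0,"wy": 0,"wz": 0,"jaw": 215}

```text
clock: 3.32
tool_pos: [0.5355, 0.1084, 0.0743]
tcp_rot: [3.139, -0.01, 0.772]
contact_force: [0.9, 0.8, -15.8]
width: 0.0173
```

arm_command:
  deltas:
    - {"x": -0.31,"y": -0.66,"z": 0,"wx": 0,"wy": 0,"wz": 5.6,"jaw": 215}
    - {"x": -0.31,"y": -0.66,"z": 0,"wx": 0,"wy": 0,"wz": 5.6,"jaw": 215}
    - {"x": -0.31,"y": -0.66,"z": 0,"wx": 0,"wy": 0,"wz": 5.6,"jaw": 215}
    - {"x": -0.31,"y": -0.66,"z": 0,"wx": 0,"wy": 0,"wz": 5.6,"jaw": 215}
    - {"x": 0,"y": 0,"z": 0,"wx": 0,"wy": 0,"wz": 0,"jaw": 215}

```text
clock: 3.73
tool_pos: [0.5086, 0.1216, 0.0742]
tcp_rot: [-3.14, -0.009, 0.364]
contact_force: [0.7, 1.3, -7.1]
width: 0.0173
```

arm_command:
  deltas:
    - {"x": -0.34,"y": -0.65,"z": 0,"wx": 0,"wy": 0,"wz": 5.6,"jaw": 215}
    - {"x": -0.34,"y": -0.65,"z": 0,"wx": 0,"wy": 0,"wz": 5.6,"jaw": 215}
    - {"x": -0.34,"y": -0.65,"z": 0,"wx": 0,"wy": 0,"wz": 5.6,"jaw": 215}
    - {"x": -0.34,"y": -0.65,"z": 0,"wx": 0,"wy": 0,"wz": 5.6,"jaw": 215}
    - {"x": -0.34,"y": -0.65,"z": 0,"wx": 0,"wy": 0,"wz": 5.6,"jaw": 215}

```text
clock: 4.15
tool_pos: [0.4866, 0.149, 0.0742]
tcp_rot: [-3.137, -0.006, -0.13]
contact_force: [0.1, 0.8, -4.3]
width: 0.0173
```

arm_command:
  deltas:
    - {"x": -0.34,"y": -0.65,"z": 0,"wx": 0,"wy": 0,"wz": 5.6,"jaw": 215}
    - {"x": 0,"y": 0,"z": 0,"wx": 0,"wy": 0,"wz": 0,"jaw": 215}

```text
clock: 4.32
tool_pos: [0.4833, 0.1573, 0.0742]
tcp_rot: [-3.137, -0.004, -0.227]
contact_force: [-0.6, 0.2, -4.0]
width: 0.0172
```

```bash
python3 - <<'E'
from h import *
o=get_obs();p=o["tool_pos"];d=p[:2]-[.5555,.180];print(p,o["tcp_rot"],o["contact_force"],np.hypot(*d),np.degrees(np.arctan2(d[1],d[0])))
im,K,E=snap("top","top2");cv2.imwrite("pics/c2.png",cv2.resize(im[180:330,100:300],None,fx=4,fy=4,interpolation=cv2.INTER_CUBIC))
E
```

```text
[0.48325375 0.1572858  0.07421517] [-3.13708025 -0.00413781 -0.22658468] [-0.5873687   0.17126821 -4.00282869] 0.07573278883528334 -162.54686465211
```

View pics/c2.png

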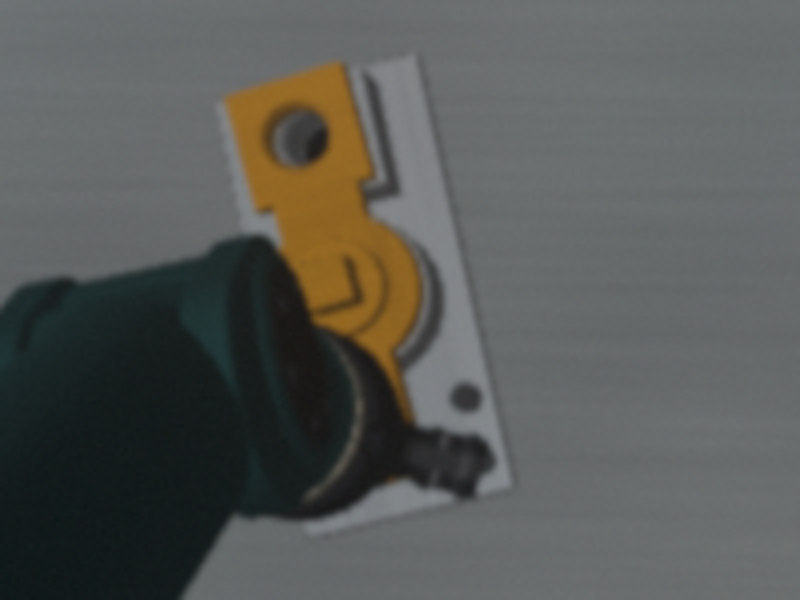

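The collar is aligned: lug edges parallel to the foot edges within about 1°, hole at (299,136) in the crop. Now I release, lift and look from above.

arm_command:
  deltas:
    - {"x": 0,"y": 0,"z": 0,"wx": 0,"wy": 0,"wz": 0,"jaw": 0}
    - {"x": 0,"y": 0,"z": 0,"wx": 0,"wy": 0,"wz": 0,"jaw": 0}
    - {"x": 0,"y": 0,"z": 0,"wx": 0,"wy": 0,"wz": 0,"jaw": 0}
    - {"x": 0,"y": 0,"z": 0,"wx": 0,"wy": 0,"wz": 0,"jaw": 0}
    - {"x": 0,"y": 0,"z": 0,"wx": 0,"wy": 0,"wz": 0,"jaw": 0}

```text
clock: 4.78
tool_pos: [0.4875, 0.1547, 0.0761]
tcp_rot: [-3.135, -0.01, -0.218]
contact_force: [-0.2, -0.0, -0.8]
width: 0.0766
```

arm_command:
  deltas:
    - {"x": 0,"y": 0,"z": -3.5,"wx": 0,"wy": 0,"wz": 0,"jaw": 0}
    - {"x": 0,"y": 0,"z": -4,"wx": 0,"wy": 0,"wz": 0,"jaw": 0}
    - {"x": 0,"y": 0,"z": -4,"wx": 0,"wy": 0,"wz": 0,"jaw": 0}
    - {"x": 0,"y": 0,"z": -4,"wx": 0,"wy": 0,"wz": 0,"jaw": 0}
    - {"x": 0,"y": 0,"z": -3,"wx": 0,"wy": 0,"wz": 0,"jaw": 0}

```text
clock: 5.2
tool_pos: [0.4823, 0.1501, 0.2608]
tcp_rot: [3.136, 0.006, -0.219]
contact_force: [0.9, 0.4, -0.1]
width: 0.0853
```

```bash
python3 - <<'E'
from h import *
o=get_obs();print(o["tool_pos"],o["tcp_rot"],o["width"])
im,K,E=snap("wrist","w2");
hsv=cv2.cvtColor(im,cv2.COLOR_BGR2HSV);m=((hsv[...,0]>10)&(hsv[...,0]<24)&(hsv[...,1]>150)).astype(np.uint8)
cs,h=cv2.findContours(m,cv2.RETR_CCOMP,cv2.CHAIN_APPROX_NONE)
for i,c in enumerate(cs):
    if h[0][i][3]>=0 and len(c)>40: (u,v),ax,a=cv2.fitEllipse(c);print(u,v,ax,onz((u,v),.058,K,E))
E
```

```text
[0.48233636 0.15011794 0.26083152] [ 3.13646937  0.00555994 -0.21902833] 0.0853252536044879
228.265869140625 65.95140075683594 (28.690153121948242, 34.30571746826172) [0.62285544 0.20513953 0.058     ]
```

View pics/w2.png

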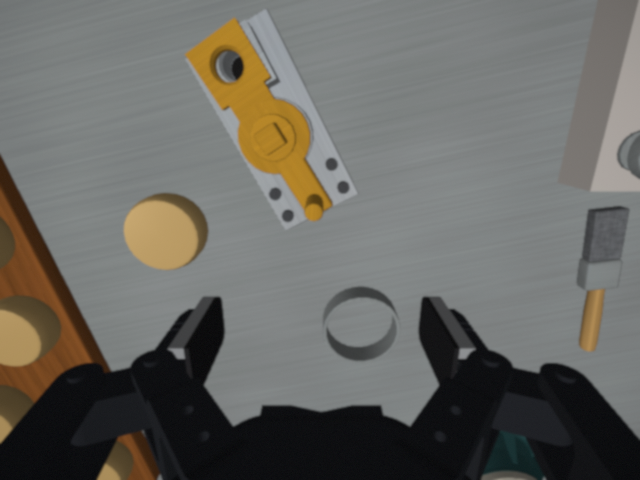

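The wrist view shows the lug over the socket, hole at (228,66), with the handle post at (314,206) released. I'll check the foot's direction against the lug's, and locate the pin.

```bash
python3 - <<'E'
from h import *
_,K,E=load("w2")
def dirn(a,b,z):
    p,q=onz(a,z,K,E),onz(b,z,K,E);d=(p-q);return np.degrees(np.arctan2(d[1],d[0])).round(1),np.hypot(*d[:2]).round(4)
print("foot R",dirn((266,10),(357,194),.01),"L",dirn((186,62),(286,229),.01))
print("lug edge",dirn((238,20),(270,78),.058),dirn((188,57),(224,108),.058))
P=onz((270,138),.088,K,E);H=onz((314,206),.103,K,E);L=onz((228.3,66),.058,K,E);print(P,H,L)
d=L-H;print(np.degrees(np.arctan2(d[1],d[0])),np.hypot(*d[:2]))
_,K,E=load("top2")
f=lambda u,v:(100+u/4,180+v/4)
print("top: foot",dirn(f(417,55),f(513,485),.01),"lug",dirn(f(347,65),f(372,178),.058),"hole",onz(f(297,136),.058,K,E))
E
```

```text
foot R (np.float64(14.9), np.float64(0.2106)) L (np.float64(15.6), np.float64(0.2076))
lug edge (np.float64(16.5), np.float64(0.0536)) (np.float64(20.9), np.float64(0.0522))
[0.55365109 0.18018364 0.088     ] [0.4878892  0.15475357 0.103     ] [0.62281002 0.2051212  0.058     ]
20.47123237788833 0.14401570630774252
top: foot (np.float64(14.9), np.float64(0.2115)) lug (np.float64(15.0), np.float64(0.0543)) hole [0.62621009 0.20466006 0.058     ]
```

arm_command:
  deltas:
    - {"x": 1.8,"y": 3.5,"z": 0,"wx": 0,"wy": 0,"wz": 0,"jaw": 0}
    - {"x": 1.8,"y": 3.5,"z": 0,"wx": 0,"wy": 0,"wz": 0,"jaw": 0}
    - {"x": 1.8,"y": 3.5,"z": 0,"wx": 0,"wy": 0,"wz": 0,"jaw": 0}
    - {"x": 1.8,"y": 3.5,"z": 0,"wx": 0,"wy": 0,"wz": 0,"jaw": 0}
    - {"x": 1.8,"y": 3.5,"z": 0,"wx": 0,"wy": 0,"wz": 0,"jaw": 0}

```text
clock: 5.67
tool_pos: [0.5415, -0.0323, 0.2718]
tcp_rot: [-3.127, -0.015, -0.193]
contact_force: [1.1, -0.4, 0.5]
width: 0.0855
```

arm_command:
  deltas:
    - {"x": 1.8,"y": 3.5,"z": 0,"wx": 0,"wy": 0,"wz": 0,"jaw": 0}
    - {"x": 1.8,"y": 3.5,"z": 0,"wx": 0,"wy": 0,"wz": 0,"jaw": 0}
    - {"x": 1.8,"y": 3.5,"z": 0,"wx": 0,"wy": 0,"wz": 0,"jaw": 0}
    - {"x": 1.8,"y": 3.5,"z": 0,"wx": 0,"wy": 0,"wz": 0,"jaw": 0}
    - {"x": 0,"y": 0,"z": 0,"wx": 0,"wy": 0,"wz": 0,"jaw": 0}

```text
clock: 6.08
tool_pos: [0.5857, -0.2038, 0.2711]
tcp_rot: [-3.134, -0.021, -0.203]
contact_force: [0.2, -0.9, 0.7]
width: 0.0854
```

```bash
python3 - <<'E'
from h import *
o=get_obs();print(o["tool_pos"],o["tcp_rot"])
im,K,E=snap("wrist","w3");print(proj((.6445,-.2115,.098),K,E),proj((.6445,-.2115,.058),K,E))
E
```

```text
[ 0.58570612 -0.20378452  0.27106023] [-3.13360513 -0.02062526 -0.20330926]
[318.0231767 147.5933349] [318.67507723 145.3660383 ]
```

View pics/w3.png

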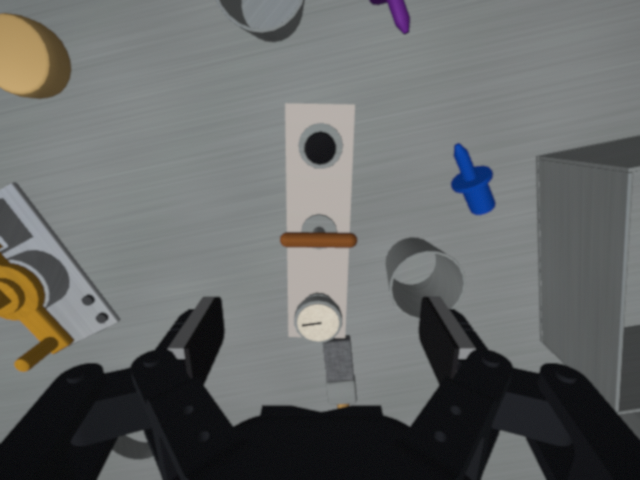

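Knob top is at (320,148), within 2 px of the prediction (318,148). Descending over it.

arm_command:
  deltas:
    - {"x": 3.0,"y": -0.3,"z": 0,"wx": 0,"wy": -1.2,"wz": 0,"jaw": 0}
    - {"x": 2.8,"y": 0,"z": 2.5,"wx": 0,"wy": 0,"wz": 0,"jaw": 0}
    - {"x": 0,"y": 0,"z": 4,"wx": 0,"wy": 0,"wz": 0,"jaw": 0}
    - {"x": 0,"y": 0,"z": 4,"wx": 0,"wy": 0,"wz": 0,"jaw": 0}
    - {"x": 0,"y": 0,"z": 2.5,"wx": 0,"wy": 0,"wz": 0,"jaw": 0}

```text
clock: 6.55
tool_pos: [0.6444, -0.2068, 0.141]
tcp_rot: [-3.127, -0.005, -0.203]
contact_force: [0.2, 0.8, -1.3]
width: 0.0856
```

arm_command:
  deltas:
    - {"x": 0,"y": 0,"z": 0,"wx": 0,"wy": 0,"wz": 0,"jaw": 0}

```text
clock: 6.63
tool_pos: [0.6406, -0.2037, 0.1351]
tcp_rot: [-3.125, 0.006, -0.201]
contact_force: [0.1, 1.4, -0.2]
width: 0.0857
```

arm_command:
  deltas:
    - {"x": 0.5,"y": 0.8,"z": 0.5,"wx": -0.9,"wy": 0,"wz": 0,"jaw": 0}
    - {"x": 0,"y": 0,"z": 1.5,"wx": 0,"wy": 0,"wz": 0,"jaw": 0}
    - {"x": 0,"y": 0,"z": 1.0,"wx": 0,"wy": 0,"wz": 0,"jaw": 0}
    - {"x": 0,"y": 0,"z": 0,"wx": 0,"wy": 0,"wz": 0,"jaw": 0}

```text
clock: 6.97
tool_pos: [0.6452, -0.2109, 0.1049]
tcp_rot: [-3.142, 0.004, -0.198]
contact_force: [-0.5, -0.4, 0.7]
width: 0.0852
```

arm_command:
  deltas:
    - {"x": -0.1,"y": 0.15,"z": 2.0,"wx": 0,"wy": 0,"wz": 0,"jaw": 0}
    - {"x": 0,"y": 0,"z": 1.7,"wx": 0,"wy": 0,"wz": 0,"jaw": 0}
    - {"x": 0,"y": 0,"z": 0,"wx": 0,"wy": 0,"wz": 0,"jaw": 0}

```text
clock: 7.22
tool_pos: [0.6472, -0.2129, 0.0709]
tcp_rot: [3.141, -0.005, -0.197]
contact_force: [0.2, 0.3, -0.1]
width: 0.0855
```

arm_command:
  deltas:
    - {"x": -0.3,"y": 0,"z": 0.4,"wx": 0,"wy": 0,"wz": 0,"jaw": 0}
    - {"x": 0,"y": 0,"z": 0,"wx": 0,"wy": 0,"wz": 0,"jaw": 100}
    - {"x": 0,"y": 0,"z": 0,"wx": 0,"wy": 0,"wz": 0,"jaw": 200}
    - {"x": 0,"y": 0,"z": 0,"wx": 0,"wy": 0,"wz": 0,"jaw": 200}
    - {"x": 0,"y": 0,"z": 0,"wx": 0,"wy": 0,"wz": 0,"jaw": 200}
  force: 50

```text
clock: 7.63
tool_pos: [0.6469, -0.2135, 0.0718]
tcp_rot: [3.141, -0.012, -0.198]
contact_force: [-0.0, -0.4, 0.4]
width: 0.0389
```

arm_command:
  deltas:
    - {"x": 0,"y": 0,"z": 0,"wx": 0,"wy": 0,"wz": 0,"jaw": 200}
    - {"x": 0,"y": 0,"z": 0,"wx": 0,"wy": 0,"wz": 0,"jaw": 200}
    - {"x": 0,"y": 0,"z": 0,"wx": 0,"wy": 0,"wz": 0,"jaw": 200}

```text
clock: 7.88
tool_pos: [0.6476, -0.2138, 0.0735]
tcp_rot: [3.141, -0.014, -0.198]
contact_force: [0.2, 0.1, -2.1]
width: 0.0286
```

Gripped, but a little high on the knob. Regripping lower.

arm_command:
  deltas:
    - {"x": 0,"y": 0,"z": 0,"wx": 0,"wy": 0,"wz": 0,"jaw": 120}
    - {"x": 0,"y": 0,"z": 0,"wx": 0,"wy": 0,"wz": 0,"jaw": 120}
    - {"x": -0.3,"y": 0,"z": 0.8,"wx": 0,"wy": 0,"wz": 0,"jaw": 120}
    - {"x": -0.1,"y": 0,"z": 0.3,"wx": 0,"wy": 0,"wz": 0,"jaw": 120}

```text
clock: 8.22
tool_pos: [0.6447, -0.2132, 0.0628]
tcp_rot: [3.14, -0.017, -0.198]
contact_force: [-0.9, 0.2, -1.0]
width: 0.0453
```

arm_command:
  deltas:
    - {"x": 0,"y": 0,"z": 0,"wx": 0,"wy": -0.9,"wz": 0,"jaw": 200}
    - {"x": 0,"y": 0,"z": 0,"wx": 0,"wy": 0,"wz": 0,"jaw": 200}
    - {"x": 0,"y": 0,"z": 0,"wx": 0,"wy": 0,"wz": 0,"jaw": 200}
    - {"x": 0,"y": 0,"z": 0,"wx": 0,"wy": 0,"wz": 0,"jaw": 200}
    - {"x": 0,"y": 0,"z": 0,"wx": 0,"wy": 0,"wz": 0,"jaw": 200}
  force: 60

```text
clock: 8.63
tool_pos: [0.6437, -0.213, 0.0618]
tcp_rot: [3.141, 0.003, -0.198]
contact_force: [0.3, 1.5, 0.3]
width: 0.0288
```

arm_command:
  deltas:
    - {"x": 0,"y": 0,"z": -2,"wx": 0,"wy": 0,"wz": 0,"jaw": 200}
    - {"x": 0,"y": 0,"z": -3,"wx": 0,"wy": 0,"wz": 0,"jaw": 200}
    - {"x": 0,"y": 0,"z": -4,"wx": 0,"wy": 0,"wz": 0,"jaw": 200}
    - {"x": 0,"y": 0,"z": -4,"wx": 0,"wy": 0,"wz": 0,"jaw": 200}
    - {"x": 0,"y": 0,"z": -3,"wx": 0,"wy": 0,"wz": 0,"jaw": 200}

```text
clock: 9.05
tool_pos: [0.637, -0.2098, 0.2148]
tcp_rot: [-3.141, 0.029, -0.198]
contact_force: [0.2, 1.1, -1.3]
width: 0.029
```

arm_command:
  deltas:
    - {"x": -0.4,"y": -2,"z": 0,"wx": 0,"wy": 0,"wz": 0,"jaw": 200}
    - {"x": -0.9,"y": -3.6,"z": 0,"wx": 0,"wy": 0,"wz": 0,"jaw": 200}
    - {"x": -0.9,"y": -3.6,"z": 0,"wx": 0,"wy": 0,"wz": 0,"jaw": 200}
    - {"x": -0.9,"y": -3.6,"z": 0,"wx": 0,"wy": 0,"wz": 0,"jaw": 200}
    - {"x": -0.9,"y": -3.6,"z": 0,"wx": 0,"wy": 0,"wz": 0,"jaw": 200}

```text
clock: 9.47
tool_pos: [0.6351, -0.0549, 0.2249]
tcp_rot: [3.131, 0.005, -0.222]
contact_force: [0.2, 0.5, -2.1]
width: 0.0287
```

arm_command:
  deltas:
    - {"x": -0.9,"y": -3.6,"z": 0,"wx": 0,"wy": 0,"wz": 0,"jaw": 200}
    - {"x": -0.9,"y": -3.6,"z": 0,"wx": 0,"wy": 0,"wz": 0,"jaw": 200}
    - {"x": -0.9,"y": -3.6,"z": 0,"wx": 0,"wy": 0,"wz": 0,"jaw": 200}
    - {"x": -0.9,"y": -3.6,"z": 0,"wx": 0,"wy": 0,"wz": 0,"jaw": 200}

```text
clock: 9.8
tool_pos: [0.6288, 0.0996, 0.2221]
tcp_rot: [3.13, 0.007, -0.224]
contact_force: [-0.0, 0.6, -2.4]
width: 0.0288
```

arm_command:
  deltas:
    - {"x": -0.8,"y": -3.3,"z": 0,"wx": 0.6,"wy": 0.3,"wz": 0,"jaw": 200}
    - {"x": -0.9,"y": -3.3,"z": 0,"wx": 0,"wy": 0,"wz": 0,"jaw": 200}
    - {"x": -0.9,"y": -3.0,"z": 1.5,"wx": 0,"wy": 0,"wz": 0,"jaw": 200}
    - {"x": 0,"y": 0,"z": 1.5,"wx": 0,"wy": 0,"wz": 0,"jaw": 200}
    - {"x": 0,"y": 0,"z": 0,"wx": 0,"wy": 0,"wz": 0,"jaw": 200}

```text
clock: 10.22
tool_pos: [0.6199, 0.2201, 0.1888]
tcp_rot: [-3.134, 0.005, -0.205]
contact_force: [-0.6, -1.2, -1.2]
width: 0.0291
```

arm_command:
  deltas:
    - {"x": 0,"y": 0,"z": 0,"wx": 0,"wy": 0,"wz": 0,"jaw": 200}

```text
clock: 10.3
tool_pos: [0.619, 0.2219, 0.188]
tcp_rot: [-3.134, 0.007, -0.203]
contact_force: [0.5, 0.2, -0.8]
width: 0.0287
```

```bash
python3 - <<'E'
from h import *
o=get_obs();print(o["tool_pos"],o["tcp_rot"],o["contact_force"])
a,K,E=snap("side","s3");b,K2,E2=snap("top","t3")
t=o["tool_pos"];u,v=map(int,proj(t,K,E));u2,v2=map(int,proj(t,K2,E2))
print(u,v,u2,v2)
A=a[max(0,v-100):v+140,max(0,u-160):u+160]
cv2.imwrite("pics/c3.png",cv2.resize(A,None,fx=2.5,fy=2.5,interpolation=cv2.INTER_CUBIC))
print("origin",max(0,u-160),max(0,v-100),"socket px",proj((.627,.2005,.044),K,E),"lughole px",proj((.624,.2045,.058),K,E),"tip exp",proj((t[0],t[1],t[2]-.054),K,E))
E
```

```text
[0.61900555 0.22190399 0.18803028] [-3.13430236  0.00668051 -0.20299595] [ 0.51001302  0.18597347 -0.76769299]
228 349 143 202
origin 68 249 socket px [240.78763048 390.90261934] lughole px [240.84895279 388.99017992] tip exp [233.8091334  372.35521666]
```

View pics/c3.png

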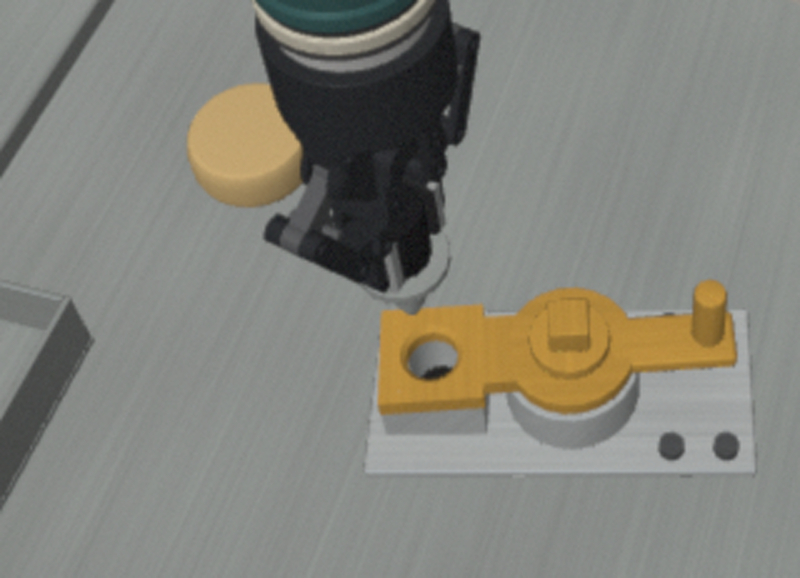

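The side crop shows the tip at full-image (233,374), against an expected (234,372), so the pin sits straight in the gripper. The lug hole is at (240,392). Shift and descend partway.

arm_command:
  deltas:
    - {"x": 1.0,"y": 1.6,"z": 1.0,"wx": 0,"wy": 0,"wz": 0,"jaw": 200}
    - {"x": 0,"y": 0,"z": 2.0,"wx": 0,"wy": 0,"wz": 0,"jaw": 200}
    - {"x": 0,"y": 0,"z": 1.7,"wx": 0,"wy": 0,"wz": 0,"jaw": 200}
    - {"x": 0,"y": 0,"z": 0,"wx": 0,"wy": 0,"wz": 0,"jaw": 200}
    - {"x": 0,"y": 0,"z": 0,"wx": 0,"wy": 0,"wz": 0,"jaw": 200}

```text
clock: 10.82
tool_pos: [0.6318, 0.1921, 0.146]
tcp_rot: [-3.135, -0.005, -0.219]
contact_force: [-0.2, -0.4, -1.7]
width: 0.0288
```

arm_command:
  deltas:
    - {"x": -0.8,"y": -0.9,"z": 0,"wx": -0.3,"wy": 0,"wz": 0,"jaw": 200}
    - {"x": 0,"y": 0,"z": 0,"wx": 0,"wy": 0,"wz": 0,"jaw": 200}
    - {"x": 0,"y": 0,"z": 0,"wx": 0,"wy": 0,"wz": 0,"jaw": 200}

```text
clock: 11.07
tool_pos: [0.6277, 0.2008, 0.1494]
tcp_rot: [-3.139, -0.009, -0.224]
contact_force: [0.3, -1.2, -1.5]
width: 0.0284
```

arm_command:
  deltas:
    - {"x": -0.3,"y": -0.2,"z": 0.8,"wx": 0,"wy": -0.3,"wz": 0,"jaw": 200}
    - {"x": 0,"y": 0,"z": 0.8,"wx": 0,"wy": 0,"wz": 0,"jaw": 200}
    - {"x": 0,"y": 0,"z": 0.5,"wx": 0,"wy": 0,"wz": 0,"jaw": 200}
    - {"x": 0,"y": 0,"z": 0,"wx": 0,"wy": 0,"wz": 0,"jaw": 200}

```text
clock: 11.4
tool_pos: [0.626, 0.2065, 0.1291]
tcp_rot: [-3.136, -0.006, -0.22]
contact_force: [0.1, -0.7, -2.5]
width: 0.0285
```

arm_command:
  deltas:
    - {"x": -0.05,"y": 0.2,"z": 0.5,"wx": 0,"wy": 0,"wz": 0,"jaw": 200}
    - {"x": 0,"y": 0,"z": 0.5,"wx": 0,"wy": 0,"wz": 0,"jaw": 200}
    - {"x": 0,"y": 0,"z": 0.5,"wx": 0,"wy": 0,"wz": 0,"jaw": 200}
    - {"x": 0,"y": 0,"z": 0.5,"wx": 0,"wy": 0,"wz": 0,"jaw": 200}

```text
clock: 11.73
tool_pos: [0.6254, 0.2045, 0.1073]
tcp_rot: [-3.136, -0.007, -0.22]
contact_force: [-0.1, 0.2, -2.2]
width: 0.0286
```

Tip is at about z 0.053, inside the lug, with no contact.

arm_command:
  deltas:
    - {"x": 0,"y": 0,"z": 0.6,"wx": 0,"wy": 0,"wz": 0,"jaw": 200}
    - {"x": 0,"y": 0,"z": 0.6,"wx": 0,"wy": 0,"wz": 0,"jaw": 200}
    - {"x": 0,"y": 0,"z": 0.6,"wx": 0,"wy": 0,"wz": 0,"jaw": 200}

```text
clock: 11.98
tool_pos: [0.6257, 0.2042, 0.0872]
tcp_rot: [-3.136, -0.007, -0.221]
contact_force: [-0.3, -0.1, -2.7]
width: 0.0285
```

arm_command:
  deltas:
    - {"x": 0,"y": 0,"z": 0.6,"wx": 0,"wy": 0,"wz": 0,"jaw": 200}
    - {"x": 0,"y": 0,"z": 0.5,"wx": 0,"wy": 0,"wz": 0,"jaw": 200}
    - {"x": 0,"y": 0,"z": 0.4,"wx": 0,"wy": 0,"wz": 0,"jaw": 200}

```text
clock: 12.23
tool_pos: [0.6255, 0.2041, 0.0697]
tcp_rot: [-3.137, -0.006, -0.221]
contact_force: [-0.4, 0.1, -1.4]
width: 0.0287
```

arm_command:
  deltas:
    - {"x": 0,"y": 0,"z": 0.2,"wx": 0,"wy": 0,"wz": 0,"jaw": 200}

```text
clock: 12.32
tool_pos: [0.6255, 0.204, 0.0677]
tcp_rot: [-3.137, -0.005, -0.221]
contact_force: [-4.3, -0.8, 19.6]
width: 0.0288
```

The flange is seated (19.6 N at TCP z 0.068, as predicted). Release and retreat.

arm_command:
  deltas:
    - {"x": 0,"y": 0,"z": -0.05,"wx": 0,"wy": 0,"wz": 0,"jaw": 150}
    - {"x": 0,"y": 0,"z": 0,"wx": 0,"wy": 0,"wz": 0,"jaw": 100}
    - {"x": 0,"y": 0,"z": 0,"wx": 0,"wy": 0,"wz": 0,"jaw": 0}
    - {"x": 0,"y": 0,"z": 0,"wx": 0,"wy": 0,"wz": 0,"jaw": 0}
    - {"x": 0,"y": 0,"z": 0,"wx": 0,"wy": 0,"wz": 0,"jaw": 0}

```text
clock: 12.73
tool_pos: [0.6274, 0.2045, 0.0693]
tcp_rot: [-3.135, -0.008, -0.221]
contact_force: [-0.1, 0.6, -0.3]
width: 0.0815
```

arm_command:
  deltas:
    - {"x": 0,"y": 0,"z": -1,"wx": 0,"wy": 0,"wz": 0,"jaw": 0}
    - {"x": 0,"y": 0,"z": -2,"wx": 0,"wy": 0,"wz": 0,"jaw": 0}
    - {"x": 0,"y": 0,"z": -3.5,"wx": 0,"wy": 0,"wz": 0,"jaw": 0}
    - {"x": 0,"y": 0,"z": -4,"wx": 0,"wy": 0,"wz": 0,"jaw": 0}
    - {"x": 0,"y": 0,"z": -4,"wx": 0,"wy": 0,"wz": 0,"jaw": 0}

```text
clock: 13.15
tool_pos: [0.6194, 0.2022, 0.2114]
tcp_rot: [3.137, 0.009, -0.221]
contact_force: [1.2, 0.2, 0.5]
width: 0.0853
```

arm_command:
  deltas:
    - {"x": -4,"y": 0,"z": -1,"wx": 0,"wy": 0,"wz": 0,"jaw": 0}
    - {"x": -4,"y": 0,"z": 0,"wx": 0,"wy": 0,"wz": 0,"jaw": 0}
    - {"x": -3,"y": 0,"z": 0,"wx": 0,"wy": 0,"wz": 0,"jaw": 0}
    - {"x": 0,"y": 0,"z": 0,"wx": 0,"wy": 0,"wz": 0,"jaw": 0}
    - {"x": 0,"y": 0,"z": 0,"wx": 0,"wy": 0,"wz": 0,"jaw": 0}

```text
clock: 13.57
tool_pos: [0.5191, 0.2278, 0.2381]
tcp_rot: [-3.128, -0.015, -0.225]
contact_force: [0.6, -0.9, -0.3]
width: 0.0855
```

```bash
python3 - <<'E'
from h import *
o=get_obs();print(o["tool_pos"],o["width"],o["contact_force"])
a,K,E=snap("side","s4");b,K2,E2=snap("wrist","w4")
A=cv2.resize(a[320:470,170:370],(600,450),interpolation=cv2.INTER_CUBIC)[:,:400]
B=cv2.resize(b,(600,450))[:,:400]
cv2.imwrite("pics/c4.png",np.hstack([A,B]))
E
```

```text
[0.51906211 0.22784797 0.23809867] 0.08554176514546712 [ 0.61966108 -0.86372618 -0.27808764]
```

View pics/c4.png

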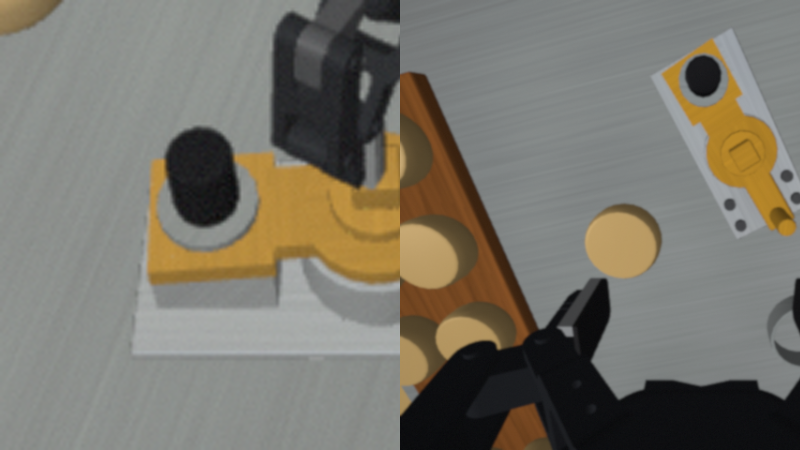

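The pin stands upright with its flange flat on the lug: knob at (202,175) in the left crop and (703,75) in the right one. The lug is aligned with the block and the gripper is clear.

```bash
python3 -c "
from rig import *;print(job_done())"
```

```text
the job is handed in; nothing more can be done
None
```

The hub is locked and the job is handed in, at about 13.6 s on the clock. I swung the collar about 53–57° by its handle until the lug lay over the socket. Then I took the black-knobbed pin from the white block, passed it down through the lug into the socket, and let go. The blue and purple look-alikes were not touched.

- **Seating:** the pin went in without side contact. It seated with about 20 N at the expected height, with the tool centre at 0.068 m.
- **Final pictures:** the side and wrist views show the pin upright, its flange flat on the lug, and the gripper well clear.
- **Disagreement on the collar angle:** with the handle still gripped, the top view had the lug's edges aligned with the foot to within about 1°. After release, the wrist view put the collar about 5° (0.08 rad) off, well inside the 0.22 rad limit. I did not correct it or measure it again after the pin went in.
- **Disagreement on positions:** estimates from the different cameras differed by a few mm, so I aimed the pin midway between the lug hole and the socket.

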